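# Seat a mortar prism in the marking jig and hold it with a diagonal push

### The arm

A 6-joint arm with a two-finger parallel gripper is mounted at the origin on a cart in front of the work surface, level with it; the furniture and walls round the work are solid. World frame = base frame: x ahead of the robot, y to its left, z up, the work surface at z = 0. Lengths are in m, angles in rad, forces in N, time in s.
With the tool pointing down it reaches from about 0.35 to 0.975 m from the base axis. Payload 4.9 kg.
Tool frame: the origin (TCP) lies midway between the tips of the shut fingers; the grasp point (between the pads) lies 19 mm behind it; z points along the fingers, y is the direction in which the jaws open and shut (so a half turn about z gives the same grasp; the last joint's range is limited). The gripper opens to 85 mm and grips with 20 to 120 N. Pads are 22 mm wide; open, the fingers measure 114 mm over their backs; the gripper's body (76 mm by 85 mm) begins 54 mm behind the grasp point. The pads swing forward as they close: fully open they stand 13 mm farther back than shut.
Start: joints at [1.071, 0.053, 1.613, -0, 1.476, -0.119], TCP at [0.232, 0.58, 0.231] pointing down, gripper open.
Joint ranges: [-3.01, 3.01], [-1.01, 2.22], [0.06, 2.58], [-1.02, 4.17], [0.09, 2.62], [-3.14, 3.14]. Speed limits (rad/s): [2.57, 2.57, 3.14, 3.14, 3.14, 3.14].

### API

Orientations are given as a rotation vector (axis times angle).
In Python, from station import ctrl gives the robot as it stands.
- The arm moves only by the shell command python3 -m jog 'ROWS' [FORCE]. ROWS is JSON, one flat list of numbers, 7 for each row, row after row: the opening, from 0 (shut) to 1 (fully open), then the shift along the tool's x, y, z in m, then the turn, a rotation vector about the tool's x, y, z in degrees. A call has 1 to 10 rows; each row shifts and turns the commanded pose from where the row before left it, along the tool's axes as they then stand; what a row does not reach is not made up. A row lasts 1/8 s, in which the tool goes at most 62.5 mm and 10.7 degrees, less where a joint would pass 70% of its speed; a pose out of reach is approached as far as the arm can. A call with a gripper value outside its range is refused whole. The fingers move at their own pace and stop on an object; FORCE is the grip in N (left out, the last holds). Time passes only in rows, so rows that do not move let the fingers close. It gives the time, the measured TCP pose, the force and the opening at its end, in the units of the state.
- ctrl.get_obs(): the state, without advancing time (a new reading comes with each control period).
- ctrl.get_image(name): name is "side" or "top" or "wrist"; returns a dict with "image" (400x640x3 uint8, blue, green, red), "camera_matrix" (3x3 intrinsics, pixels), "dist_coeffs" ([k1, k2, p1, p2, k3] as OpenCV has them; the pictures are not rectified), "rvec" (rotation vector, rad) and "tvec" (3), from world to camera coordinates, as OpenCV has them; the wrist camera has in their place "mount" (4x4, takes a point from camera to tool coordinates, whose origin is the TCP and whose axes are the flange's). Camera axes: x right, y down, z forward; pixel columns grow to the right and rows downward; lengths in m; the calibration is good to about 2 mm. A picture is of the moment at which its call begins: read the wrist's pose just before it. There is no depth.
- ctrl.finish_job(): hands the job in, once; it reports no verdict.
Trained networks look in a picture, given as the dict that the camera call returned (one of the last four; its "shot" number tells which), for a name from the list of things; names that differ only in an ending like _2 or _b are one class to them, and where a whole thing is asked for, a point or a joint stands for the part that bears it (a point fixed in the world has none). Each returns a list of dicts, best first, with "p" (0 to 1); they miss things now and then, are a little off and sometimes report something else, mostly with a low value. They report only what shows in the picture. A call takes as long as a camera call.
- ctrl.boxes_of(target, picture): "box" ([centre column, centre row, width, height] in pixels, round what is visible of it).
The state is a dict: "t": time; "q": joint angles; "dq": joint speeds; "effort": joint torques, N m; "tool_pos": TCP position; "tool_rot": TCP orientation; "contact_force": force on the tool from outside, world axes, zero at the start; "wrist_torque": the same for the moment, N m; "opening": finger opening in m.
Only numpy, scipy, OpenCV 4.12 (cv2) and the standard library are available. Lean on these libraries where they do the work, as an engineer would, in place of code of your own. Each camera call takes 0.05 s, during which the arm holds its last target. There are 200 camera calls.

### The job

Get the mortar prism ready for marking: first press the black cap of the jig's drop stop fully home, then set the prism flat on the jig's base plate with one long side flush along the fence and its end up against the lowered stop. Finish while holding it there: keep pressing it firmly against the fence and down onto the base plate at the same time, and do not let go. Leave the wooden block, the mortar cube and the sample tin where they are.

Things in the scene. Friction and masses are not known exactly. Their poses are not given: they have to be found in the camera images.
- jig: Low marking jig, fixed to the bench (does not move): a grey plastic base plate 150 x 250 mm, a low steel fence and a drop stop. Origin: centre of its underside on the bench. Its x axis points from the open near side towards the fence, its y axis runs along the fence away from the stop (the stop is at the -y end), z up. The plate's top is at z = 10 mm.
- base_plate: The jig's slick grey plastic plate (friction about 0.2: the prism slides easily on it), 150 (x) x 250 (y) x 8 mm, fixed to the jig; its origin is the centre of its underside, 2 mm above the bench. Axes as the jig's. The screw heads on its corners stand 3 mm proud and are only decoration.
- fence: Fixed steel fence, a bar 20 mm thick and 18 mm high on the plate (top 28 mm above the bench). Origin: at plate height on its working face, jig (30, 0, 10) mm. The face is the plane jig x = 30 mm, looks to -x and runs from jig y = -75 to +115 mm. Lower than the prism: a level push at the prism's top may tip it over the fence, a push 45 degrees forward and down on its near top edge does not.
- drop_stop (a joint): Drop stop on a fixed post at jig (52, -98) mm, sliding down. 0 = up (blade 44 mm above the plate, cap top 108 mm above the bench), 0.040 m = fully home (4 mm, 68 mm). Friction, about 6 N, holds it anywhere. Its steel blade (12 mm thick, 38 mm high) reaches out in front of the fence to jig x = -2 mm; its stop face is the plane jig y = -90 mm, looking to +y.
- stop_cap_top (a point): Centre of the top of the drop stop's round black cap (34 mm across, on the post's axis); moves with the stop. Press here straight down.
- seat (a point): Point on the plate's top where the middle of the prism's underside lies when the prism is seated against fence and stop: jig (10, -10, 10) mm, the prism's length along jig y.
- mortar_prism: Loose grey mortar prism, 40 x 160 x 40 mm, about 0.57 kg, lying on the bench to the left of the jig; keep clear of the drawer cabinet (0.24 m high, y 0.13 to 0.47) behind it, whose open drawer's handle reaches to x = 0.575 m. Origin: centre of its underside; y along its 160 mm length, z up. Either way round will do. A firm hold is a diagonal push of about 15 to 20 N.
- wood_block: Loose wooden block 40 x 110 x 28 mm on the bench to the right; to be left alone. Origin: centre of its underside.
- mortar_cube: Loose grey mortar cube, 50 mm, on the bench in front of the jig; to be left alone. Origin: centre of its underside.
- sample_tin: Loose round tin, 59 mm across, 38 mm high, on the bench in front of the jig; to be left alone. Origin: centre of its underside.

How it is judged:
By the outcome, as a careful person would: the job done as asked, in the order asked, and still so for the second after the job is handed in, while the arm keeps its last pose, push and grip.
It also fails if it takes over 72 s, if anything falls off the work surface, if the arm or the gripper's body presses on something with over 40 N, if the wrist force passes 120 N, or if a joint passes its speed limit or range.

## Working session

There is one attempt and no reset: what is moved stays moved. The work goes in short steps, Python scripts to look and compute and a shell command to move; the robot and the scene stay as the last step left them, time stands still between calls to the robot, and variables do not carry over. Pictures are saved under pics/ and viewed, about 8 in all and at most 12, crops included, and the job is handed in when it is done.

```bash
mkdir -p pics; ls; python3 - <<'E'
from station import ctrl
import cv2
o=ctrl.get_obs();print(o)
for n in("top","side"):
    p=ctrl.get_image(n);cv2.imwrite(f"pics/{n}0.png",p["image"])
    print(n,p["camera_matrix"],p["dist_coeffs"],p["rvec"],p["tvec"])
    for t in("jig","base_plate","fence","drop_stop","stop_cap_top","mortar_prism","wood_block","mortar_cube","sample_tin"):
        print(t,[(d["box"],round(d["p"],2)) for d in ctrl.boxes_of(t,p)[:2]])
E
```

```text
pics
{'t': 0.0, 'q': array([ 1.07096235e+00,  5.33814524e-02,  1.61429994e+00, -4.04905655e-06,
        1.47596841e+00, -1.19019766e-01]), 'dq': array([-0.00039879,  0.00036488,  0.00079984,  0.00100152,  0.00089083,
       -0.00062127]), 'effort': array([-8.07950391e-05, -3.93716419e+01, -3.70161545e+01, -1.86909128e-04,
        7.35191221e-03,  3.91438263e-06]), 'tool_pos': array([0.23201203, 0.57967607, 0.23004421]), 'tool_rot': array([-5.94454897e-01, -3.08420279e+00,  3.07921873e-03]), 'contact_force': array([-0.39383311,  0.04430449,  0.05093986]), 'wrist_torque': array([-0.01989096,  0.01062058,  0.02632755]), 'opening': 0.08495387297172664}
top [[416.11948351   0.         321.25476825]
 [  0.         416.11948351 197.50157487]
 [  0.           0.           1.        ]] [-0.08736061  0.          0.          0.          0.        ] [ 2.12479245 -2.14627449  0.18765938] [0.00444565 0.54559422 1.01687233]
jig [([460.5, 228.8, 42.2, 26.5], 0.34)]
base_plate [([351.7, 192.3, 102.8, 68.6], 0.88), ([220.1, 231.6, 68.2, 27.6], 0.41)]
fence [([340.2, 176.4, 70.7, 20.9], 0.9)]
drop_stop
[... 348 characters left out ...]
.57256491 201.9833283 ]
 [  0.           0.           1.        ]] [-0.04331357  0.          0.          0.          0.        ] [ 2.03593449 -0.00330955 -0.02390361] [-0.51001246  0.09683925  1.29924356]
jig [([345.0, 244.4, 66.7, 52.1], 0.83), ([351.8, 227.1, 15.2, 21.5], 0.29)]
base_plate [([337.5, 242.5, 47.2, 50.6], 0.55)]
fence [([355.5, 233.1, 18.6, 37.1], 0.58)]
drop_stop [([363.6, 238.9, 26.5, 26.3], 0.97)]
stop_cap_top [([363.2, 237.2, 25.3, 18.8], 0.67)]
mortar_prism [([312.9, 188.4, 21.1, 22.1], 0.94)]
wood_block [([361.9, 239.1, 24.5, 24.0], 0.66), ([312.0, 189.7, 17.8, 24.6], 0.35)]
mortar_cube [([288.1, 215.2, 19.7, 17.9], 0.93)]
sample_tin [([282.9, 243.4, 21.5, 24.9], 0.84)]
```

```bash
python3 - <<'E'
import cv2
a=cv2.imread("pics/top0.png")[130:290,160:500];cv2.imwrite("pics/top0c.png",cv2.resize(a,None,fx=2.35,fy=2.35,interpolation=cv2.INTER_CUBIC))
E
```

```text
(no output)
```

View pics/top0c.png

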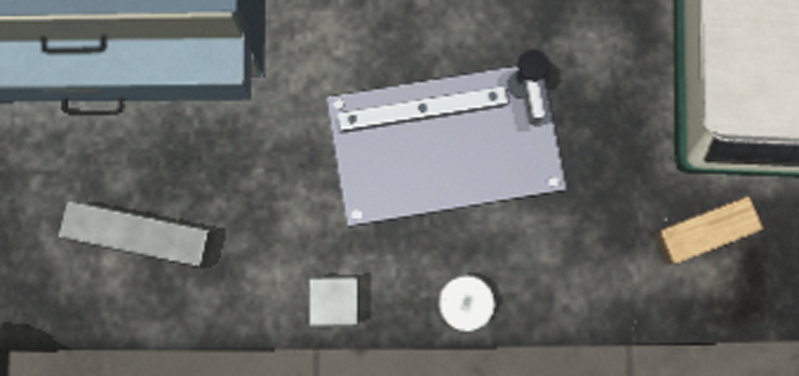

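View pics/side0.png

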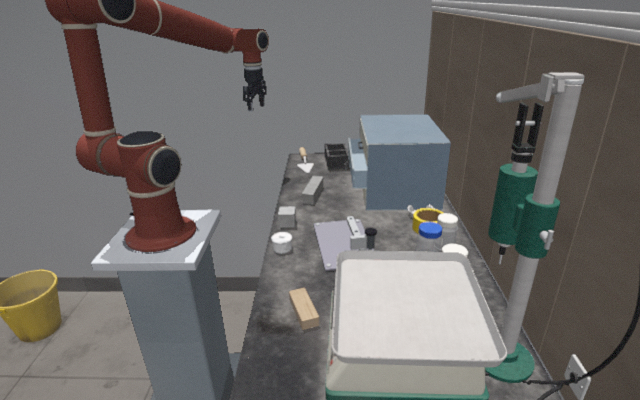

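Top crop: the plate's corners lie at about crop (328,98), (349,225), (566,188), with the fence from (340,122) to (507,97). The cap is at (535,65) and the prism's top corners at (68,201), (212,231), (206,266), (58,236). The side view shows the tall tray to the right of the jig.

```bash
cat >h.py <<'E'
import numpy as np,cv2
from scipy.spatial.transform import Rotation as R
from station import ctrl
def pix2w(p,uv,z,pose=None):
    K,D=np.array(p["camera_matrix"]),np.array(p["dist_coeffs"])
    n=cv2.undistortPoints(np.array(uv,float).reshape(-1,1,2),K,D)[:,0]
    d=np.c_[n,np.ones(len(n))]
    if pose is None:
        Rm=cv2.Rodrigues(np.array(p["rvec"]))[0];c=-Rm.T@np.array(p["tvec"]).ravel();d=d@Rm
    else:
        M=np.array(p["mount"]);Rt=R.from_rotvec(pose[1]).as_matrix()
        c=pose[0]+Rt@M[:3,3];d=d@(Rt@M[:3,:3]).T
    return c+d*((z-c[2])/d[:,2])[:,None]
E
python3 - <<'E'
from h import *
p=ctrl.get_image("top")
f=lambda l,z:pix2w(p,[(160+(a+.5)/2.35-.5,130+(b+.5)/2.35-.5) for a,b in l],z)[:,:2]
np.set_printoptions(precision=4,suppress=True)
P=f([(328,98),(349,225),(566,188)],.010);print("plate",P)
ex=P[0]-P[1];ey=P[1]-P[2];print(np.linalg.norm(ex),np.linalg.norm(ey),np.degrees(np.arctan2(ex[1],ex[0])),np.degrees(np.arctan2(ey[1],ey[0]))-90,"centre",(P[0]+P[2])/2)
print("fence",f([(340,113),(506,87),(508,103),(342,130)],.028))
print("cap",f([(535,64)],.108))
Q=f([(68,201),(212,231),(206,266),(58,236)],.040);print("prism",Q,Q.mean(0));v=Q[0]-Q[1]+Q[3]-Q[2];print(np.degrees(np.arctan2(v[1],v[0]))-90)
print("cube",f([(334,302)],.05),"tin",f([(467,303)],.038))
E
```

```text
plate [[ 0.6231  0.0567]
 [ 0.478   0.0336]
 [ 0.5171 -0.2104]]
0.14696287033513636 0.24710655310175242 9.056964374214182 9.099107646790486 centre [ 0.5701 -0.0769]
fence [[ 0.6016  0.0425]
 [ 0.6298 -0.144 ]
 [ 0.6113 -0.1456]
 [ 0.5822  0.0403]]
cap [[ 0.6345 -0.164 ]]
prism [[0.5037 0.3404]
 [0.4697 0.1812]
 [0.4319 0.1871]
 [0.4654 0.3499]] [0.4677 0.2646]
-11.831187076061752
cube [[0.3922 0.0489]] tin [[ 0.3898 -0.0931]]
```

```bash
python3 -m jog '[0,-0.03,-0.025,0,0,0,0, 0,-0.046,-0.038,0,0,0,0, 0,-0.046,-0.038,0,0,0,0, 0,-0.046,-0.038,0,0,0,0, 0,-0.046,-0.038,0,0,0,0, 0,-0.046,-0.038,0,0,0,0, 0,-0.046,-0.038,0,0,0,0, 0,-0.046,-0.038,0,0,0,0, 0,-0.046,-0.038,0,0,0,0, 0,-0.03,-0.025,-0.02,0,0,0]'
python3 -m jog '[0,0,0,-0.02,0,0,9.9, 0,0,0,-0.02,0,0,9.9, 0,0,0,0,0,0,9.9, 0,0,0,0,0,0,9.9, 0,0,0,0,0,0,9.9, 0,0,0,0,0,0,9.7, 0,0,0,0,0,0,0, 0,0,0,0,0,0,0]'
python3 - <<'E'
from h import *
o=ctrl.get_obs();p=ctrl.get_image("wrist");cv2.imwrite("pics/w1.png",p["image"]);print(o,p["mount"])
import pickle;pickle.dump((o,p),open("w1.pkl","wb"))
E
```

```text
t: 2.3
tool_pos: [0.4978, 0.0901, 0.2498]
tool_rot: [-0.597, -3.081, 0.001]
contact_force: [0.4, -0.2, -0.1]
opening: 0.0001
t: 3.3
tool_pos: [0.498, 0.0925, 0.2913]
tool_rot: [2.038, 2.391, 0.0]
contact_force: [0.1, -0.8, -0.5]
opening: -0.0003
{'t': 3.3, 'q': array([ 3.66159949e-02, -2.63940615e-01,  1.80706119e+00, -3.58721397e-05,
        1.59838023e+00, -1.22482348e-01]), 'dq': array([-6.73909898e-05, -1.21483305e-04,  1.05424633e-03,  8.95155465e-04,
       -1.06646154e-03,  8.87600437e-03]), 'effort': array([-1.55338865e-03, -2.64581198e+01, -3.79276586e+01, -2.49884397e-04,
        2.42040496e-04, -5.55855164e-03]), 'tool_pos': array([0.49804643, 0.09248436, 0.29134746]), 'tool_rot': array([2.03783050e+00, 2.39087300e+00, 5.60448872e-05]), 'contact_force': array([ 0.10510042, -0.84666227, -0.5369478 ]), 'wrist_torque': array([0.00681584, 0.02908204, 0.00889178]), 'opening': -0.000289504372939515} [[-1.92427104e-04 -9.58898124e-01 -2.83750509e-01  7.28082531e-02]
 [ 9.99999683e-01 -4.03685284e-04  6.86046409e-04  5.23495903e-04]
 [-7.72394519e-04 -2.83750287e-01  9.58897897e-01 -1.42463135e-01]
 [ 0.00000000e+00  0.00000000e+00  0.00000000e+00  1.00000000e+00]]
```

View pics/w1.png

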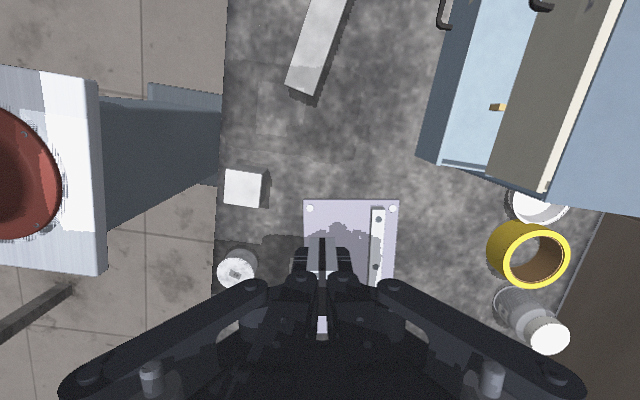

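The wrist view shows the plate's far end edge from (303,200) to (399,200). The fence bar runs from column 370 to 385 and its end is at row 206.

```bash
python3 - <<'E'
from h import *
import pickle
o,p=pickle.load(open("w1.pkl","rb"))
g=cv2.resize(p["image"][190:300,290:410],None,fx=5,fy=5,interpolation=cv2.INTER_CUBIC);cv2.imwrite("pics/w1c.png",g)
pose=(o["tool_pos"],o["tool_rot"])
P=pix2w(p,[(303,200),(399.5,200)],.01,pose)[:,:2];e=P[1]-P[0];print(P,np.linalg.norm(e),np.degrees(np.arctan2(e[1],e[0])))
F=pix2w(p,[(371,208),(385,208),(369.5,285),(382.5,285)],.028,pose)[:,:2];print(F)
for i in(0,1):
  e=F[i]-F[i+2];print(np.degrees(np.arctan2(e[1],e[0]))-90)
a=np.radians(9.05);x=np.array([np.cos(a),np.sin(a)]);y=np.array([-x[1],x[0]])
print("centre from edge",P.mean(0)-.125*y, "from fence", [(f@x-d) for f,d in zip(F,(.03,.05,.03,.05))], "top centre",np.array([.5701,-.0769])@x)
E
```

```text
[[0.47858087 0.03662184]
 [0.62556386 0.06013821]] 0.14885233584158175 9.089933369682868
[[ 0.58070657  0.04575126]
 [ 0.60128632  0.04904574]
 [ 0.60527876 -0.08294736]
 [ 0.62603287 -0.07960597]]
10.809284598127462
10.888034670410775
centre from edge [ 0.5717344 -0.0750639] from fence [np.float64(0.5506741255504134), np.float64(0.5515158906455802), np.float64(0.5546966069550145), np.float64(0.5557179430807864)] top centre 0.55090699400408
```

View pics/w1c.png

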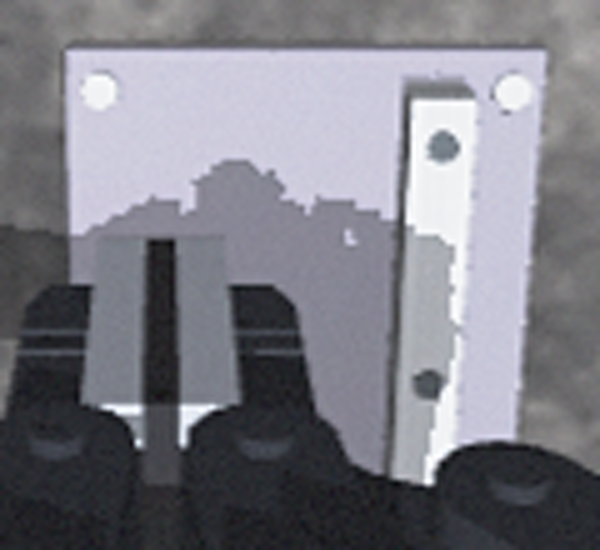

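```bash
python3 -m jog '[0,-0.05,0.018,0,0,0,0, 0,-0.055,0.019,0.01,0,0,0, 0,-0.055,0.019,0.02,0,0,0, 0,-0.055,0.019,0.02,0,0,0, 0,-0.05,0.017,0.03,0,0,0, 0,-0.011,0.004,0.04,0,0,0, 0,0,0,0.04,0,0,0, 0,0,0,0,0,0,0]'
python3 - <<'E'
from h import *
for n in("top","side"):
    p=ctrl.get_image(n);cv2.imwrite(f"pics/{n}2.png",p["image"])
a=cv2.imread("pics/top2.png")[120:220,320:440];b=cv2.imread("pics/side2.png")[190:290,310:430]
cv2.imwrite("pics/c2.png",cv2.resize(np.hstack([a,b]),None,fx=3.3,fy=3.3,interpolation=cv2.INTER_CUBIC))
E
```

```text
t: 4.35
tool_pos: [0.6331, -0.1643, 0.1265]
tool_rot: [-2.034, -2.383, 0.005]
contact_force: [-0.0, -0.7, -0.5]
opening: -0.0002
```

View pics/c2.png

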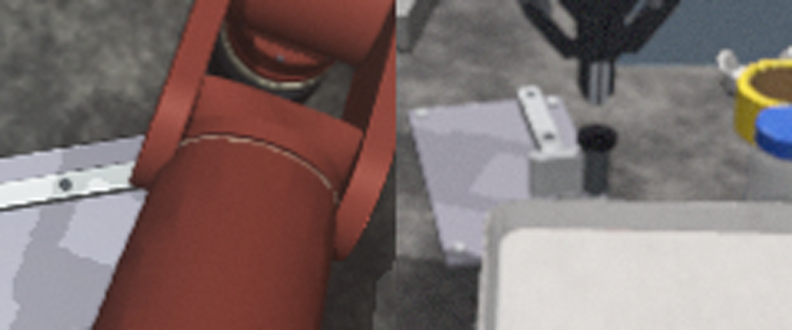

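The fingertips (side crop about (597,95)) are centred over the black cap (597,138), so I press down.

```bash
python3 -m jog '[0,0,0.003,0.008,0,0,0, 0,0,0,0.008,0,0,0, 0,0,0,0.006,0,0,0, 0,0,0,0.006,0,0,0, 0,0,0,0.006,0,0,0, 0,0,0,0,0,0,0]'
python3 -m jog '[0,0,0,0.006,0,0,0, 0,0,0,0.006,0,0,0, 0,0,0,0.005,0,0,0, 0,0,0,0.005,0,0,0, 0,0,0,0,0,0,0]'
```

```text
t: 5.2
tool_pos: [0.6388, -0.1646, 0.0969]
tool_rot: [-2.04, -2.388, 0.0]
contact_force: [-0.2, 0.1, 0.2]
opening: -0.0001
t: 5.82
tool_pos: [0.6392, -0.1648, 0.0752]
tool_rot: [2.04, 2.388, 0.0]
contact_force: [0.8, 0.1, 0.7]
opening: -0.0003
```

```bash
python3 - <<'E'
from h import *
p=ctrl.get_image("side")
cv2.imwrite("pics/c3.png",cv2.resize(p["image"][190:290,310:430],None,fx=5,fy=5,interpolation=cv2.INTER_CUBIC))
print(ctrl.get_obs()["contact_force"],ctrl.boxes_of("stop_cap_top",p)[:2])
E
```

```text
[ 0.62560378 -0.73006958  0.65871225] [{'box': [362.6, 242.4, 25.5, 13.2], 'p': 0.8}, {'box': [281.8, 242.0, 19.3, 22.6], 'p': 0.17}]
```

View pics/c3.png

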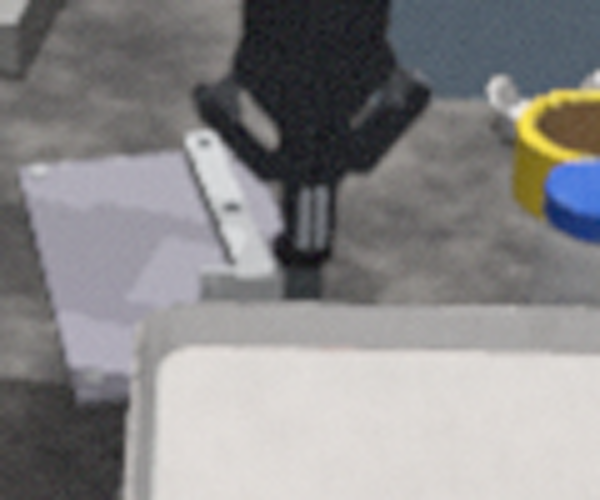

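The cap has gone down with the tips (cap now at crop (303,250), blade lowered). I press on to the end.

```bash
python3 -m jog '[0,0,-0.002,0.004,0,0,0, 0,0,0,0.003,0,0,0, 0,0,0,0.002,0,0,0, 0,0,0,0.002,0,0,0, 0,0,0,0,0,0,0]'
```

```text
t: 6.55
tool_pos: [0.6385, -0.1651, 0.0679]
tool_rot: [2.039, 2.387, 0.002]
contact_force: [-1.7, 2.3, 15.1]
opening: -0.0002
```

```bash
python3 -m jog '[0,0,0,0.002,0,0,0, 0,0,0,0.001,0,0,0, 0,0,0,0,0,0,0, 0,0,0,0,0,0,0]'
```

```text
t: 7.05
tool_pos: [0.6387, -0.1652, 0.0678]
tool_rot: [2.039, 2.387, 0.002]
contact_force: [-8.1, 5.1, 28.5]
opening: 0.0003
```

```bash
python3 -m jog '[0,0,0,-0.03,0,0,0, 0,0,0,-0.05,0,0,0, 0,0.02,-0.01,-0.055,0,0,0, 0,0.05,-0.02,-0.055,0,0,0, 0,0.055,-0.02,-0.03,0,0,0, 1,0.055,-0.02,0,0,0,0, 1,0.055,-0.01,0,0,0,0, 1,0.055,-0.01,0,0,0,0, 1,0.055,-0.01,0,0,0,0, 1,0.04,-0.001,0,0,0,0]'
python3 -m jog '[1,0.02,0,0,0,0,0, 1,0,0,0,0,0,10.4, 1,0,0,0,0,0,10.4, 1,0,0,0,0,0,0, 1,0,0,0,0,0,0]'
python3 - <<'E'
from h import *
import pickle
o=ctrl.get_obs();p=ctrl.get_image("wrist");cv2.imwrite("pics/w4.png",p["image"]);pickle.dump((o,p),open("w4.pkl","wb"))
t=ctrl.get_image("top");cv2.imwrite("pics/t4.png",t["image"])
E
```

```text
t: 8.3
tool_pos: [0.4816, 0.1895, 0.2678]
tool_rot: [-2.039, -2.389, 0.005]
contact_force: [1.0, 0.2, 0.4]
opening: 0.0853
t: 8.93
tool_pos: [0.4801, 0.2076, 0.2685]
tool_rot: [-2.436, -1.983, 0.003]
contact_force: [-0.6, -0.1, 0.6]
opening: 0.0855
```

View pics/w4.png

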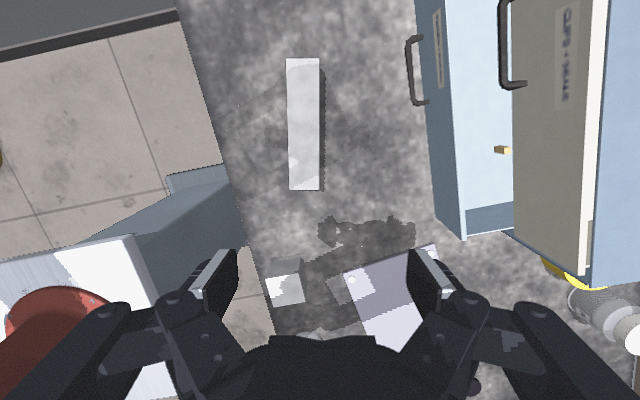

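The prism's top face has corners at (286,59), (320,58), (320,190) and (289,190). It runs nearly along the image's vertical, so the jaws are well aligned with it.

```bash
python3 - <<'E'
from h import *
import pickle
o,p=pickle.load(open("w4.pkl","rb"));pose=(o["tool_pos"],o["tool_rot"])
Q=pix2w(p,[(286,58.5),(320,57.5),(320,190),(289,190.5)],.04,pose)
Rt=R.from_rotvec(pose[1])
T=Rt.inv().apply(Q-pose[0]);np.set_printoptions(precision=4,suppress=True)
print(Q.mean(0),"tool",T,T.mean(0))
for a,b in((0,3),(1,2)):
  v=T[a]-T[b];print(np.degrees(np.arctan2(v[1],v[0])),np.linalg.norm(v))
E
```

```text
[0.4698 0.2682 0.04  ] tool [[ 0.1372 -0.0415  0.2284]
 [ 0.1383 -0.0015  0.2284]
 [-0.0223 -0.0018  0.2286]
 [-0.023  -0.0433  0.2286]] [ 0.0575 -0.022   0.2285]
0.6492557066189774 0.16021318721730482
0.11213487506434101 0.16058123127332583
```

```bash
python3 -m jog '[1,0.0285,-0.011,0,0,0,0, 1,0.029,-0.011,0.02,0,0,0, 1,0,0,0.05,0,0,0, 1,0,0,0.055,0,0,0, 1,0,0,0.05,0,0,0, 1,0,0,0.04,0,0,0, 1,0,0,0.023,0,0,0, 1,0,0,0.0105,0,0,0, 1,0,0,0,0,0,0, 1,0,0,0,0,0,0]'
python3 -m jog '[0,0,0,0,0,0,0, 0,0,0,0,0,0,0, 0,0,0,0,0,0,0, 0,0,0,0,0,0,0, 0,0,0,0,0,0,0, 0,0,0,0,0,0,0]' 80
python3 -m jog '[0,0,0,-0.01,0,0,0, 0,0,0,-0.03,0,0,0, 0,0,0,-0.04,0,0,0, 0,0,0,-0.02,0,0,0, 0,0,0,0,0,0,0, 0,0,0,0,0,0,0]'
```

```text
t: 10.28
tool_pos: [0.472, 0.2693, 0.0225]
tool_rot: [2.437, 1.981, 0.004]
contact_force: [0.1, -0.1, 0.4]
opening: 0.0854
t: 11.02
tool_pos: [0.4713, 0.2692, 0.0219]
tool_rot: [2.438, 1.981, 0.002]
contact_force: [-0.9, -0.8, 6.1]
opening: 0.0381
t: 11.78
tool_pos: [0.4695, 0.2683, 0.1188]
tool_rot: [-2.438, -1.98, 0.005]
contact_force: [-0.6, 0.0, -6.4]
opening: 0.0383
```

```bash
python3 -m jog '[0,-0.03,0,0,0,0,0, 0,-0.045,0.01,0,0,0,0, 0,-0.055,0.01,0,0,0,0, 0,-0.05,0.02,0,0,0,0, 0,-0.045,0.03,0,0,0,0, 0,-0.04,0.04,0,0,0,0, 0,-0.032,0.04,0,0,0,0, 0,-0.0194,0.025,0,0,0,0, 0,0,0,0,0,0,-10.4, 0,0,0,0,0,0,-10.5]'
python3 -m jog '[0,0,0,0.02,0,0,0, 0,0,0,0.02,0,0,0, 0,0,0,0,0,0,0, 0,0,0,0,0,0,0]'
python3 - <<'E'
from h import *
import pickle
o=ctrl.get_obs();p=ctrl.get_image("wrist");cv2.imwrite("pics/w5.png",p["image"]);pickle.dump((o,p),open("w5.pkl","wb"))
c=np.array([.571,-.076]);a=np.radians(9.1);x=np.array([np.cos(a),np.sin(a)]);y=np.array([-x[1],x[0]])
d=o["tool_pos"][:2]-c;print("jig",d@x,d@y,np.degrees(np.arctan2(o["tool_rot"][1],o["tool_rot"][0]))*2-90)
t=ctrl.get_image("top");cv2.imwrite("pics/t5.png",t["image"])
E
```

```text
t: 13.02
tool_pos: [0.5759, -0.0769, 0.1179]
tool_rot: [-2.03, -2.392, 0.003]
contact_force: [-0.4, 0.3, -5.0]
opening: 0.0381
t: 13.52
tool_pos: [0.5771, -0.0766, 0.0805]
tool_rot: [-2.039, -2.389, 0.001]
contact_force: [0.3, -0.6, -5.1]
opening: 0.0382
jig 0.005930606601573204 -0.0015181182274443695 -350.9535713196734
```

View pics/w5.png

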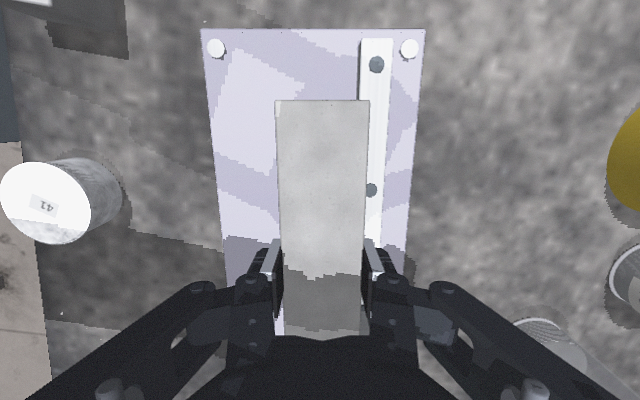

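The prism is held over the plate: its top face spans (275,100) to (369,100), its sides run parallel to the fence (fence end corner at (361,40)), and the plate's end corners are at (202,29) and (425,29).

```bash
python3 - <<'E'
from h import *
import pickle
np.set_printoptions(precision=4,suppress=True)
o,p=pickle.load(open("w5.pkl","rb"));pose=(o["tool_pos"],o["tool_rot"]);Ri=R.from_rotvec(pose[1]).inv()
f=lambda uv,z:Ri.apply(pix2w(p,uv,z,pose)-pose[0])[:,:2]
print("plate corners",f([(202,29),(425,29)],.01))
print("fence",f([(361.5,40),(392.5,40)],.028), f([(358,97)],.028))
print("prism top",f([(275,100.5),(369,100.5),(280,240),(364.5,240)],.0986))
E
```

```text
plate corners [[ 0.127  -0.0779]
 [ 0.127   0.0685]]
fence [[0.1167 0.0248]
 [0.1166 0.0436]] [[0.0842 0.0239]]
prism top [[ 0.0787 -0.0185]
 [ 0.0787  0.02  ]
 [ 0.0165 -0.0191]
 [ 0.0165  0.0208]]
```

```bash
python3 -m jog '[0,0,0,0.02,0,0,0, 0,0,0,0.015,0,0,0, 0,0,0,0.008,0,0,0, 0,0,0,0.004,0,0,0, 0,0,0,0,0,0,0, 0,0,0,0,0,0,0]'
python3 -m jog '[0,0,0,0.001,0,0,0, 0,0,0,0.001,0,0,0, 0,0,0,0,0,0,0, 0,0,0,0,0,0,0]'
```

```text
t: 14.38
tool_pos: [0.5778, -0.0768, 0.0346]
tool_rot: [2.038, 2.389, 0.001]
contact_force: [0.0, -0.2, -4.9]
opening: 0.0377
t: 14.88
tool_pos: [0.5773, -0.0767, 0.032]
tool_rot: [-2.039, -2.39, -0.0]
contact_force: [0.3, -0.1, -4.4]
opening: 0.0384
```

```bash
python3 -m jog '[0,0,0,0.001,0,0,0, 0,0,0,0.0005,0,0,0, 0,-0.002,0,0,0,0,0, 0,-0.002,0,0,0,0,0, 0,0,0,0,0,0,0, 0,0,0,0,0,0,0]'
python3 -m jog '[0,-0.0015,0,0,0,0,0, 0,-0.0015,0,0,0,0,0, 0,-0.001,0,0,0,0,0, 0,0,0,0,0,0,0, 0,0,0,0,0,0,0]'
```

```text
t: 15.62
tool_pos: [0.5794, -0.0807, 0.0319]
tool_rot: [2.037, 2.388, 0.003]
contact_force: [-1.0, 2.5, 6.1]
opening: 0.038
t: 16.25
tool_pos: [0.5797, -0.0824, 0.0319]
tool_rot: [-2.038, -2.389, -0.007]
contact_force: [-2.5, 10.3, 9.1]
opening: 0.038
```

```bash
python3 -m jog '[0,0,0.0015,0,0,0,0, 0,0,0.0015,0,0,0,0, 0,0,0.001,0,0,0,0, 0,0,0,0,0,0,0, 0,0,0,0,0,0,0]'
python3 -m jog '[0,0,0.001,0,0,0,0, 0,0,0.001,0,0,0,0, 0,0,0,0,0,0,0, 0,0,0,0,0,0,0]'
python3 - <<'E'
from station import ctrl
print(ctrl.get_obs()["wrist_torque"])
E
```

```text
t: 16.88
tool_pos: [0.5805, -0.0822, 0.0319]
tool_rot: [-2.035, -2.384, 0.002]
contact_force: [-15.2, 9.1, 17.6]
opening: 0.038
t: 17.38
tool_pos: [0.5816, -0.082, 0.0319]
tool_rot: [-2.033, -2.383, 0.005]
contact_force: [-18.3, 7.8, 19.3]
opening: 0.0381
[ 1.2089712   2.87570078 -0.31438276]
```

```bash
python3 - <<'E'
from h import *
import pickle
o=ctrl.get_obs();p=ctrl.get_image("wrist");pickle.dump((o,p),open("w6.pkl","wb"))
s=ctrl.get_image("side")["image"]
a=cv2.resize(p["image"][0:300,180:460],(560,600),interpolation=cv2.INTER_CUBIC);b=cv2.resize(s[200:280,325:373],(240,400),interpolation=cv2.INTER_CUBIC)
cv2.imwrite("pics/w6.png",np.hstack([a,np.vstack([b,np.zeros((200,240,3),np.uint8)])]))
E
```

```text
(no output)
```

View pics/w6.png

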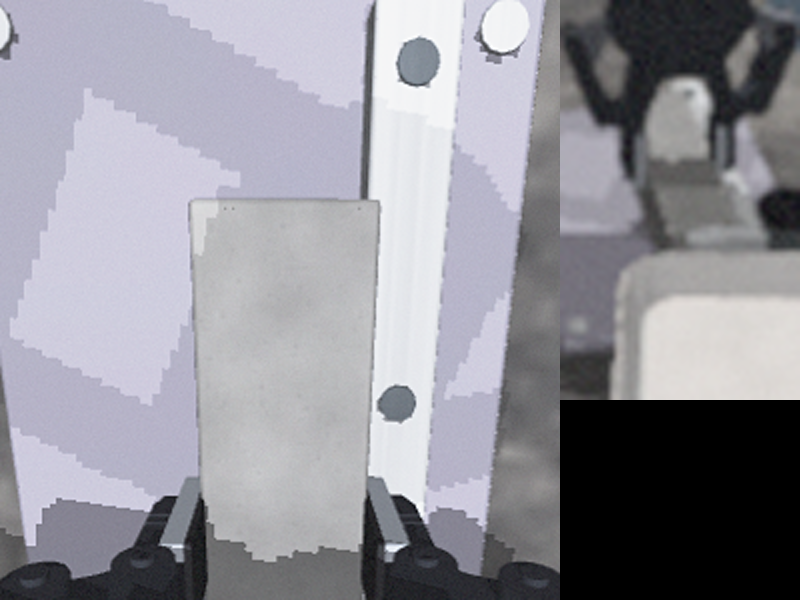

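```bash
python3 - <<'E'
from h import *
import pickle
np.set_printoptions(precision=4,suppress=True)
o,p=pickle.load(open("w6.pkl","rb"));pose=(o["tool_pos"],o["tool_rot"]);Rt=R.from_rotvec(pose[1]).as_matrix()
a=np.radians(9.1);J=np.array([[np.cos(a),-np.sin(a),0],[np.sin(a),np.cos(a),0],[0,0,1]])
print("tool axes in jig",J.T@Rt);print("force jig",J.T@o["contact_force"],"torque",J.T@o["wrist_torque"])
f=lambda uv,z:(pix2w(p,uv,z,pose)-[.571,-.076,0])@J
print("fence",f([(365,40),(363,94)],.028),"prism R",f([(369.5,101),(363.5,235)],.05),"L",f([(275,101),(280,235)],.05))
print("plate",f([(450.5,0),(422,280)],.01))
E
```

```text
tool axes in jig [[ 0.0008  1.     -0.0083]
 [ 1.     -0.0007  0.0051]
 [ 0.0051 -0.0083 -1.    ]]
force jig [-16.8366  10.5999  19.2633] torque [ 1.6486  2.6483 -0.3144]
fence [[0.03   0.0982 0.028 ]
 [0.03   0.0751 0.028 ]] prism R [[0.03   0.0708 0.05  ]
 [0.0299 0.0113 0.05  ]] L [[-0.0089  0.0709  0.05  ]
 [-0.0094  0.0112  0.05  ]]
plate [[ 0.0736  0.1197  0.01  ]
 [ 0.075  -0.0371  0.01  ]]
```

```bash
python3 -m jog '[0,0,0,0,-0.4,-0.2,0, 0,0,0,0,-0.4,-0.2,0, 0,0,0,0,0,0,0, 0,0,0,0,0,0,0, 0,0,0,0,0,0,0, 0,0,0,0,0,0,0]'
cat >chk.py <<'E'
from h import *
np.set_printoptions(precision=4,suppress=True)
o=ctrl.get_obs();Rt=R.from_rotvec(o["tool_rot"]).as_matrix()
a=np.radians(9.1);J=np.array([[np.cos(a),-np.sin(a),0],[np.sin(a),np.cos(a),0],[0,0,1]])
print("tool axes in jig",J.T@Rt);print("force jig",J.T@o["contact_force"],"torque",J.T@o["wrist_torque"],o["opening"],"pos",J.T@(o["tool_pos"]-[.571,-.076,0]))
E
python3 chk.py
```

```text
t: 18.23
tool_pos: [0.5816, -0.0821, 0.0319]
tool_rot: [2.035, 2.387, 0.004]
contact_force: [-15.8, 7.7, 19.3]
opening: 0.0384
tool axes in jig [[ 0.0003  1.      0.0052]
 [ 1.     -0.0002 -0.0021]
 [-0.0021  0.0052 -1.    ]]
force jig [-14.4075  10.0629  19.2919] torque [ 1.6982  3.1624 -0.2382] 0.03835091853431494 pos [ 0.0095 -0.0077  0.0319]
```

```bash
python3 -m jog '[0,0,0.0005,0,0.25,0.1,0, 0,0,0,0,0,0,0, 0,0,0,0,0,0,0, 0,0,0,0,0,0,0]'
python3 chk.py; python3 -m jog '[0,0,0,0,0,0,0, 0,0,0,0,0,0,0, 0,0,0,0,0,0,0, 0,0,0,0,0,0,0]';python3 chk.py
python3 - <<'E'
from h import *
w=ctrl.get_image("wrist")["image"];t=ctrl.get_image("top");s=ctrl.get_image("side")["image"]
a=cv2.resize(w[0:300,180:460],(420,450),interpolation=cv2.INTER_CUBIC);b=cv2.resize(s[180:300,260:380],(370,450),interpolation=cv2.INTER_CUBIC)
cv2.imwrite("pics/w7.png",np.hstack([a,b]))
for n in("wood_block","mortar_cube","sample_tin","drop_stop"):print(n,[(d["box"],d["p"]) for d in ctrl.boxes_of(n,t)[:1]])
E
```

```text
t: 18.73
tool_pos: [0.5816, -0.0821, 0.0318]
tool_rot: [2.038, 2.39, -0.0]
contact_force: [-17.7, 7.0, 21.4]
opening: 0.0383
tool axes in jig [[ 0.0003  1.     -0.0001]
 [ 1.     -0.0003 -0.0002]
 [-0.0002 -0.0001 -1.    ]]
force jig [-16.3689   9.6792  21.3583] torque [ 1.6515  3.1226 -0.1846] 0.03833526694447965 pos [ 0.0095 -0.0077  0.0318]
t: 19.23
tool_pos: [0.5816, -0.0821, 0.0318]
tool_rot: [2.039, 2.39, -0.0]
contact_force: [-18.5, 7.0, 21.3]
opening: 0.0383
tool axes in jig [[ 0.0003  1.     -0.0001]
 [ 1.     -0.0003 -0.0002]
 [-0.0002 -0.0001 -1.    ]]
force jig [-17.1847   9.8615  21.3148] torque [ 1.6968  3.036  -0.1843] 0.03827287494436782 pos [ 0.0095 -0.0077  0.0318]
wood_block [([462.0, 228.4, 43.4, 28.1], 0.67)]
mortar_cube [([301.4, 257.2, 24.1, 23.1], 0.83)]
sample_tin []
drop_stop []
```

View pics/w7.png

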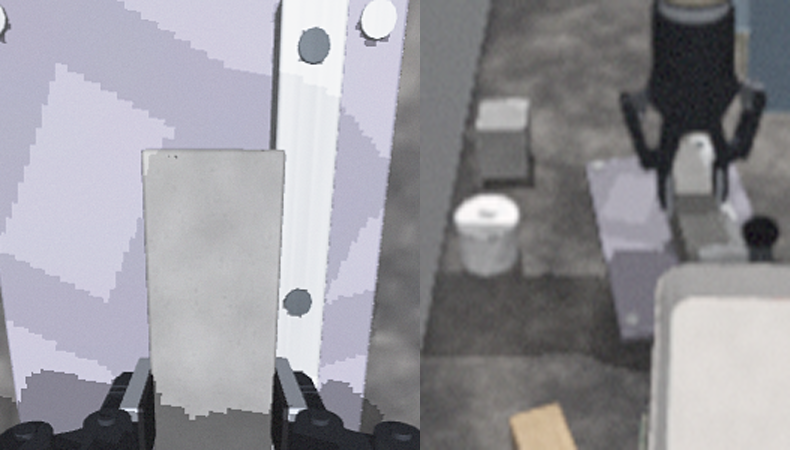

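The wrist view shows the prism's right edge parallel to the fence and meeting it (columns 285 to 277). The side view shows the prism level in the jaws, the cap down, and the tin, cube and block undisturbed. The push is steady, so I hand the job in.

```bash
python3 -c "
from station import ctrl
print(ctrl.finish_job())"
```

```text
the job is handed in; nothing more can be done
None
```

I pressed the drop stop home first, then set the prism on the plate against the stop and the fence. I handed the job in at about 19 s with the prism still gripped and pressed in place.

- **Stop:** the cap's top ended at 67.8 mm under a 28 N press, against 68 mm for fully home.
- **Prism:** from the wrist picture taken just before the last small tilt correction, its fence side lies at jig x = 30.0 mm along its visible length. Its far end is at y = 70.8 mm, against 70 mm for fully seated. The tool height matches the prism lying flat on the plate, and the tool reads level to about 0.01°.
- **Hold:** steady forces at the end were about 17 N into the fence, 10 N against the stop and 21 N down. I kept the two-finger grip for this instead of pushing diagonally on the near top edge.
- **Other objects:** the cube was found again in the top picture within 1 px of where it started, and the wooden block within about 2.5 px. The tin and the lowered stop were not detected in that last top picture because the arm probably hid them. In the side view the tin is standing and the cap is down.
- **Disagreements:** the tool tilted about 0.5° under load, and I corrected it before handing in. During most of the cap's travel the force read near zero instead of about 6 N, but the picture showed the cap moving and it then came up firmly at its end.

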